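# Spin the encoder disc and brake it on its zero line

## Robot

A 6-joint arm with a two-finger parallel gripper is mounted at the origin on the work surface. World frame = base frame: x ahead of the robot, y to its left, z up, the work surface at z = 0. Lengths are in mm, angles in rad, forces in N, time in s.
With the tool pointing down it reaches from about 300 to 775 mm from the base axis. Payload 14.6 kg.
Tool frame: the origin (TCP) lies midway between the tips of the shut fingers; the grasp point (between the pads) lies 19 mm behind it; y points along the fingers, z is the direction in which the jaws open and shut, and the axes are right-handed (so a half turn about y gives the same grasp; the last joint's range is limited). The gripper opens to 94 mm and grips with 3 to 60 N. Pads are 16 mm wide; open, the fingers measure 119 mm over their backs; the gripper's body (75 mm by 177 mm) begins 78 mm behind the grasp point.
Start: joints at [1.21, 0.3, 1.521, -0, 1.321, -0.067], TCP at [159.273, 526.423, 205.446] pointing down, gripper open.
Joint ranges: [-3.03, 3.03], [-0.79, 2.21], [0.23, 2.52], [-1.04, 4.18], [0, 3.07], [-2.55, 2.55]. Speed limits (rad/s): [2.22, 2.22, 2.57, 3.14, 3.14, 3.14].

## Interface

Orientations are given as [roll, pitch, yaw] about the fixed x, y, z axes, in that order (R = Rz(yaw) Ry(pitch) Rx(roll)).
In Python, from cell import manip gives the robot as it stands.
- The arm moves only by the tool play_rows, never from a script. Its argument "series" is a list of rows, each a list of 3 entries, a list of its own where there are three numbers: the shift along the tool's x, y, z in m, then the turn about the tool's y in rad, then the closure, from 0 (fully open) to 1 (shut). In form: [[[dx, dy, dz], twist, grip], ...]. A call has 1 to 20 rows; each row is the pose to reach, as a shift and turn from the pose measured when the call began, along the tool's axes at that moment; what a row does not reach only later rows make up. A row lasts 1/10 s, in which the tool goes at most 50 mm and 8.59 degrees, less where a joint would pass 70% of its speed; a pose out of reach is approached as far as the arm can. A call with a gripper value outside its range is refused whole. The fingers move at their own pace and stop on an object; "squeeze" is the grip in N (left out, the last holds). Time passes only in rows, so rows that repeat a pose let the fingers close. It gives the time, the measured TCP pose, the force and the opening at its end, in the units of the state.
- manip.read_state(): the state, without advancing time (a new reading comes with each control period).
- manip.camera(name): name is "scene" or "top" or "wrist"; returns the picture (384x512x3 uint8, red, green, blue); there is no depth.
- manip.camera_params(name): a dict with "K" (3x3 intrinsics, pixels), "rvec" (rotation vector, rad) and "tvec" (3), from world to camera coordinates, as OpenCV has them. Camera axes: x right, y down, z forward; pixel columns grow to the right and rows downward; lengths in mm; the calibration is good to about 2 mm. A picture is of the moment at which its call begins: read the wrist's pose just before it. camera_params takes no time and is no camera call; for the wrist camera it gives the pose at the moment of the call.
- manip.sign_off(): hands the job in, once; it reports no verdict.
The state is a dict: "clock": time; "joints": joint angles; "qd": joint speeds; "effort": joint torques, N m; "eef_pos": TCP position; "eef_rot": TCP orientation; "wrist_force": force on the tool from outside, world axes, zero at the start; "moment": the same for the moment, N m; "finger_gap": finger opening in mm.
Only numpy, scipy, OpenCV 4.12 (cv2) and the standard library are available. Lean on these libraries where they do the work, as an engineer would, in place of code of your own. Each camera call takes 0.05 s, during which the arm holds its last target. There are 200 camera calls.

## Task

Set the encoder on the test jig to its zero: flick the yellow peg with a fingertip so that the black disc spins freely counter-clockwise (the way of its painted arrow), and let the orange line run past the pointer at least once untouched, so that the encoder sees its index. On a later pass, brake the disc by pressing a fingertip gently on its flat face, so that it stops at the first try with the end of the line within the green band; once it is running, leave the peg alone and do not let the disc come to rest anywhere else. Finish still holding the disc still with the fingertip on its face, without having shifted the jig or anything else on the bench.

Things in the scene. Friction and masses are not known exactly. Their poses are not given: they have to be found in the camera images.
- jig: encoder test jig, 3 kg, loose on four rubber feet: aluminium base plate 230 x 200 mm, its top 17 mm above the bench, with the round encoder body in its middle that carries the disc. Origin: on the bench under the disc's axis; z up; x points from the axis to the pointer.
- rotor (a joint): angle of the disc about its upright axis, rad: 0 and every whole turn when the orange line is at the pointer; grows counter-clockwise from above (painted arrow) and counts on past whole turns. Starts at rest between -5.8 and -1.5. Nearly free bearing: left alone it loses half its speed in about 4 to 7 s and stops in the end; a light press on the face stops it almost at once.
- disc: black disc, white ticks at its edge: 190 mm across, 8 mm thick, about 0.55 kg; its flat, level upper face is 70 mm above the bench. Origin: on the axis at bench height; x along the orange line. A silver hub, 36 mm across, stands 12 mm above the face. From 60 to 93 mm from the axis the face is clear of hub and peg: brake there.
- line_end (a point): point on the orange zero line (5 mm wide, radial, 30 to 93 mm from the axis) near its outer end, 88 mm from the axis, on the disc's upper face. It turns with the disc.
- pointer (a point): point fixed to the jig, 88 mm from the axis, at the height of the disc's face: line_end must come to rest here. Just outside the disc's edge stands the white index bracket, top level with the face, with a black pointer stroke amid a green band that shows the tolerance, about 10 mm to either side.
- peg: the upright yellow finger peg fixed on the disc's face, 52 mm from the axis, straight across from the orange line: 12 mm in diameter, 20 mm tall. Origin: middle of its foot, on the disc's face. Push it sideways, counter-clockwise, to set the disc spinning.
- spool: bystander: solder spool with green flanges, 60 mm in diameter, 50 mm tall; origin under its centre
- jar: bystander: amber glass flux jar with white cap, 58 mm in diameter, 72 mm tall; origin under its centre
- tin: bystander: small round tin with red lid, 55 mm in diameter, 23 mm tall; origin under its centre
- scissors: bystander: scissors with tan handles, 190 mm long, lying flat along their x; origin on the bench at the pivot
- meter: bystander: black hand meter, 125 x 62 x 26 mm, long side along its x; origin under its centre
- driver: bystander: screwdriver lying along its x; origin on the bench under it
- tray: bystander: flat black open tray, 170 x 100 x 18 mm; origin under its centre

How it is judged:
By the outcome, as a careful person would: the job done as asked, in the order asked, and still so for the second after the job is handed in, while the arm keeps its last pose, push and grip.
It also fails if it takes over 58 s, if anything falls off the work surface, if the arm or the gripper's body presses on something with over 40 N, if the wrist force passes 120 N, or if a joint passes its speed limit or range.

## Working session

There is one attempt and no reset: what is moved stays moved. The work goes in short steps, Python scripts to look and compute and a tool call to move; the robot and the scene stay as the last step left them, time stands still between calls to the robot, and variables do not carry over. Pictures are saved under pics/ and viewed, about 8 in all and at most 12, crops included, and the job is handed in when it is done.

Besides the shell and the picture viewer there is one more tool, called after "Request:" in YAML: its name, and indented under it one key for each argument. play_rows: Moves the arm, as the interface text tells. Its arguments: {"type":"object","properties":{"series":{"type":"array","items":{"type":"array"}},"squeeze":{"type":"number"}},"required":["series"]}

```bash
ls; mkdir -p pics; python3 - <<'E'
from cell import manip
import cv2
s=manip.read_state();print(s)
for n in("scene","top"):
    cv2.imwrite(f"pics/{n}0.png",manip.camera(n)[:,:,::-1]);print(n,manip.camera_params(n))
a=cv2.imread("pics/scene0.png");b=cv2.imread("pics/top0.png")
cv2.imwrite("pics/both0.png",cv2.resize(cv2.vconcat([a,b]),None,fx=.78,fy=.78))
E
```

```text
pics
{'clock': 0.0, 'joints': array([ 1.21037709e+00,  3.00476500e-01,  1.52159479e+00, -2.79283222e-06,
        1.32069226e+00, -6.66159997e-02]), 'qd': array([-0.00024109, -0.00060723,  0.00087858, -0.00118278, -0.00055171,
       -0.00093583]), 'effort': array([-7.48571620e-04, -5.31818676e+01, -3.52739418e+01,  7.08112679e-02,
        2.44912470e-02, -1.01363171e-04]), 'eef_pos': array([159.19458487, 526.17817571, 204.87756875]), 'eef_rot': array([-1.57196480e+00,  7.52434814e-05, -2.93802589e-01]), 'wrist_force': array([-0.20943506, -0.72302167, -0.14738161]), 'moment': array([ 0.00196973, -0.0093879 ,  0.04745166]), 'finger_gap': 94.02311136927052}
scene {'K': array([[383.10957848,   0.        , 254.25308343],
       [  0.        , 383.10957848, 200.55353846],
       [  0.        ,   0.        ,   1.        ]]), 'rvec': array([ 1.62208669,  1.89624337, -0.84087616]), 'tvec': array([ 101.06290235, -299.12628855, 1663.49582715])}
top {'K': array([[418.2960131 ,   0.        , 258.56952122],
       [  0.        , 418.2960131 , 192.96328854],
       [  0.        ,   0.        ,   1.        ]]), 'rvec': array([ 2.15356402, -2.12455989,  0.16723643]), 'tvec': array([   1.85718333,  532.74560272, 1215.00710006])}
```

View pics/top0.png

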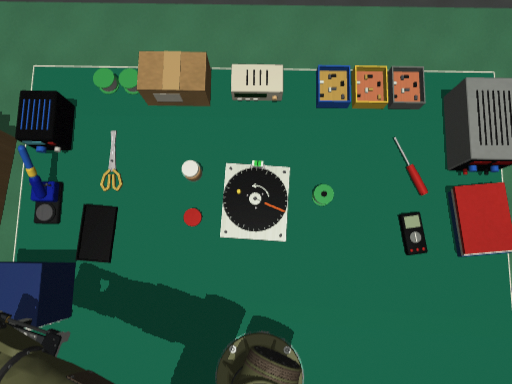

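View pics/scene0.png

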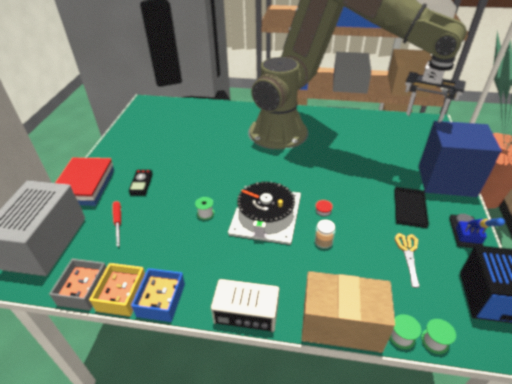

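The top view shows the disc at (255,199), the peg at (239,191), the orange line ending at (285,210) and the green pointer band at (257,163). The jar is at (191,170), the tin at (193,217) and the spool at (323,194).

```bash
cat > h.py <<'E'
import numpy as np, cv2
from cell import manip
def ray(p,uv,z):
    R=cv2.Rodrigues(p["rvec"])[0]; uv=np.atleast_2d(uv).astype(float)
    d=np.c_[uv,np.ones(len(uv))]@np.linalg.inv(p["K"]).T@R; c=-R.T@p["tvec"]
    return (c+d*((z-c[2])/d[:,2])[:,None])[:,:2]
def proj(p,X): return cv2.projectPoints(np.atleast_2d(X).astype(float),p["rvec"],p["tvec"],p["K"],None)[0][:,0]
def hsv(im): return cv2.cvtColor(im,cv2.COLOR_RGB2HSV)
def blob(m,near,rad):
    v,u=np.nonzero(m); k=np.hypot(u-near[0],v-near[1])<rad; return np.c_[u[k],v[k]]
E
python3 - <<'E'
from h import *
for n,c,r in(("top",(255,199),40),("scene",(266,197),36)):
    im=cv2.imread(f"pics/{n}0.png")[:,:,::-1].copy(); h=hsv(im); p=manip.camera_params(n)
    H,S,V=[h[:,:,i].astype(int) for i in range(3)]
    o=blob((H<14)&(S>120)&(V>110),c,r); y=blob((H>20)&(H<35)&(S>120)&(V>110),c,r); g=blob((H>45)&(H<75)&(S>120)&(V>130),c,r+8)
    k=blob((V<60),c,r+3)
    e=cv2.minEnclosingCircle(ray(p,k,70).astype(np.float32)) if len(k)else 0
    print(n,len(o),len(y),len(g),len(k),"disc",e)
    el=cv2.fitEllipse(cv2.convexHull(k.astype(np.float32)));print("ell",el,ray(p,el[0],70))
    O=ray(p,o,70)
    print("orange mean",O.mean(0),O.min(0),O.max(0),"peg(z85)",ray(p,y.mean(0),82) if len(y) else 0,"green",ray(p,g,70).mean(0) if len(g) else 0, y.mean(0),g.mean(0) if len(g) else 0)
    for nm,uv,z in((("jar",(191,170),72),("tin",(193,217),23),("spool",(323,194),50)) if n=="top" else ()): print(nm,ray(p,uv,z))
c=cv2.imread("pics/top0.png")[150:250,175:340]; cv2.imwrite("pics/c0.png",cv2.resize(c,None,fx=4.8,fy=4.8,interpolation=cv2.INTER_CUBIC))
E
```

```text
top 56 16 28 2706 disc ((510.8332824707031, 20.465835571289062), 93.82007598876953)
ell ((254.8453369140625, 199.08822631835938), (62.14632034301758, 63.469871520996094), 90.66985321044922) [[509.90886848  19.6847286 ]]
orange mean [488.16825336 -36.49265159] [475.84758893 -65.87870336] [501.74340592  -7.27118256] peg(z85) [[531.49454449  68.02094643]] green [619.82227465  13.43961414] [238.3125 190.9375] [257.5 162.5]
jar [[593.96399968 209.79343588]]
tin [[459.41582245 206.33889145]]
spool [[ 530.86933636 -183.23774986]]
scene 66 32 14 1113 disc ((516.7565307617188, 21.119993209838867), 91.05122375488281)
ell ((265.63201904296875, 201.81900024414062), (38.433143615722656, 53.36285400390625), 89.39604187011719) [[521.26717841  22.03243858]]
orange mean [487.87402417 -34.49771725] [473.08261747 -64.36112112] [503.44866796  -5.96309655] peg(z85) [[529.07563943  68.94203586]] green [614.79194756  15.77755244] [279.90625 202.1875 ] [259.28571429 222.35714286]
```

View pics/c0.png

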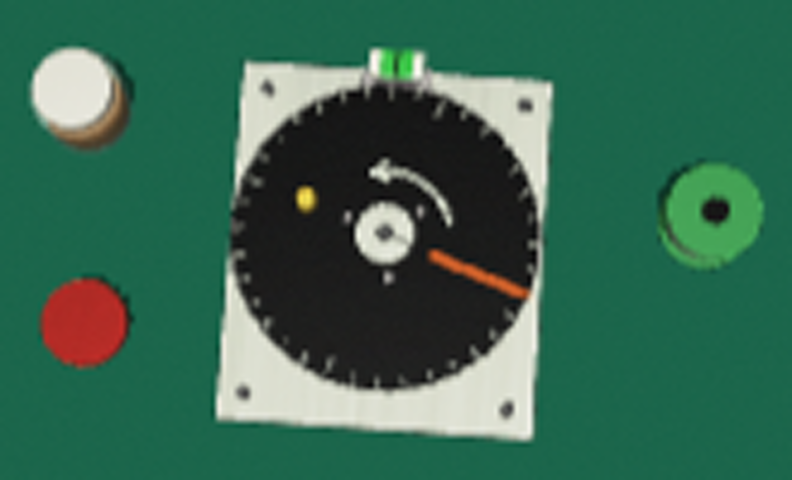

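Request:
play_rows:
  series:
    - [[0.515,0.07,-0.3185],-0.294,1]
    - [[0.515,0.07,-0.3185],-0.294,1]
    - [[0.515,0.07,-0.3185],-0.294,1]
    - [[0.515,0.07,-0.3185],-0.294,1]
    - [[0.515,0.07,-0.3185],-0.294,1]
    - [[0.515,0.07,-0.3185],-0.294,1]
    - [[0.515,0.07,-0.3185],-0.294,1]
    - [[0.515,0.07,-0.3185],-0.294,1]
    - [[0.515,0.07,-0.3185],-0.294,1]
    - [[0.515,0.07,-0.3185],-0.294,1]
    - [[0.515,0.07,-0.3185],-0.294,1]
    - [[0.515,0.07,-0.3185],-0.294,1]
    - [[0.515,0.07,-0.3185],-0.294,1]
    - [[0.515,0.07,-0.3185],-0.294,1]
    - [[0.515,0.07,-0.3185],-0.294,1]
    - [[0.515,0.07,-0.3185],-0.294,1]
  squeeze: 20

```text
clock: 1.7
eef_pos: [559.2, 73.4, 135.5]
eef_rot: [-1.572, 0.0, 0.002]
wrist_force: [-0.4, 0.5, 0.7]
finger_gap: 0.5
```

```bash
python3 - <<'E'
from h import *
ims=[]
for n in("scene","wrist","top"):
    im=manip.camera(n)[:,:,::-1]; cv2.imwrite(f"pics/{n}1.png",im); ims.append(im)
s=cv2.resize(ims[0][130:258,180:351],(512,384)); t=cv2.resize(ims[2][120:248,170:341],(512,384))
cv2.imwrite("pics/b1.png",cv2.resize(cv2.vconcat([cv2.hconcat([s,ims[1]]),cv2.hconcat([t,t])]),(800,600)))
print(manip.camera_params("wrist"),manip.read_state()["clock"])
E
```

```text
{'K': array([[273.71801233,   0.        , 257.93970861],
       [  0.        , 273.71801233, 193.53277926],
       [  0.        ,   0.        ,   1.        ]]), 'rvec': array([-2.0916012 , -2.09419566, -0.25175326]), 'tvec': array([ -72.65649374, -551.31948839,  189.36302987])} 1.85
```

View pics/b1.png

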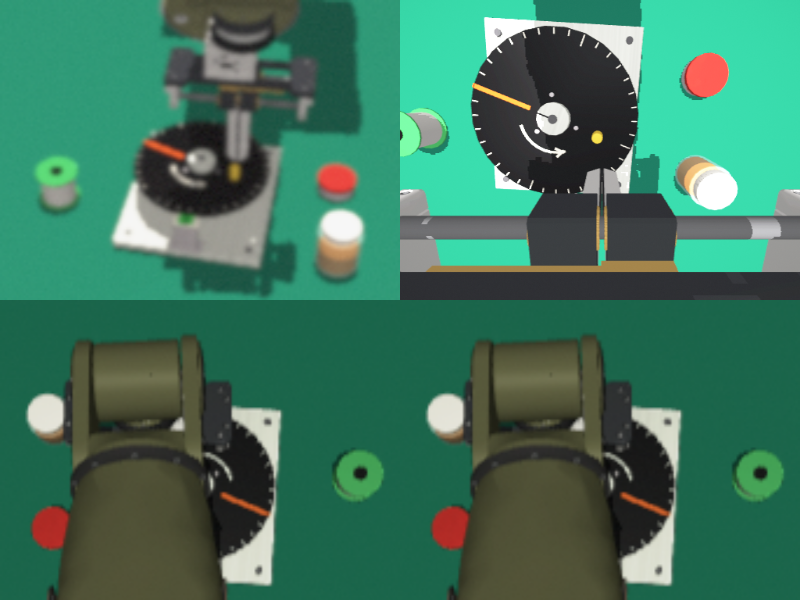

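The wrist view is clear. It shows the line from (530,107) to (473,85), the peg at (597,137), the hub at (552,119) and the shut fingertips at (603,175), clear of the peg. I'll measure from this view.

```bash
cat >> h.py <<'E'
PTR=-0.065
def orange(im):
    h=hsv(im).astype(int); m=((h[:,:,0]>4)&(h[:,:,0]<23)&(h[:,:,1]>130)&(h[:,:,2]>150)).astype(np.uint8); return m
def angle(n,im,p,ax):
    "line angle relative to pointer from orange pixels on the face within the disc"
    v,u=np.nonzero(orange(im)); X=ray(p,np.c_[u,v],70)-ax; r=np.hypot(*X.T); k=(r>30)&(r<94); X=X[k]
    ref=np.median(X,0); a0=np.arctan2(ref[1],ref[0]); c,s=np.cos(a0),np.sin(a0)
    t=X[:,0]*c+X[:,1]*s; w=-X[:,0]*s+X[:,1]*c; q=(np.abs(w)<12)&(t>0)
    return a0+np.arctan2((w[q]*t[q]).sum(),(t[q]**2).sum())-PTR, q.sum(), r[k].min() if len(X) else 0, r[k].max() if len(X) else 0
E
python3 - <<'E'
from h import *
im=cv2.imread("pics/wrist1.png")[:,:,::-1].copy(); p=manip.camera_params("wrist"); h=hsv(im).astype(int)
# crop: wrist panel at (400..800,0..300) scale .78
k=blob((h[:,:,2]<75),(198,140),112)
P=ray(p,k,70); hull=cv2.convexHull(P.astype(np.float32))[:,0]; el=cv2.fitEllipse(hull); print("disc",el, cv2.minEnclosingCircle(P.astype(np.float32)))
y=blob((h[:,:,0]>23)&(h[:,:,0]<35)&(h[:,:,1]>120)&(h[:,:,2]>120),(252,175),22); print("peg",len(y),ray(p,y.mean(0),82))
hb=blob((h[:,:,1]<50)&(h[:,:,2]>120),(195,152),25); (c,r)=cv2.minEnclosingCircle(hb.astype(np.float32)); print("hub",ray(p,c,82),ray(p,hb.mean(0),82),r)
print([h[107,95+d] for d in(0,)], h[117,150])
for ax in((510.5,20),(512,21)):
    print("wrist",angle("wrist",im,p,np.array(ax)))
    for n in("scene","top"):
        j=cv2.imread(f"pics/{n}1.png")[:,:,::-1].copy(); print(n,angle(n,j,manip.camera_params(n),np.array(ax)))
E
```

```text
disc ((512.2332763671875, 20.274091720581055), (187.23883056640625, 190.52020263671875), 97.25121307373047) ((513.383056640625, 19.303483963012695), 96.3967056274414)
peg 147 [[531.93974404  68.15219269]]
hub [[512.18099412  19.5823007 ]] [[510.99937411  20.66370872]] 23.817110061645508
[array([ 15, 186, 255])] [130  13  60]
wrist (np.float64(-1.8787162738542307), np.int64(217), np.float64(30.018886155063402), np.float64(93.89335830667076))
scene (np.float64(-1.8994571512446923), np.int64(52), np.float64(30.28025565634877), np.float64(91.3453319084868))
top (np.float64(-1.8832655180267552), np.int64(39), np.float64(31.420268284809065), np.float64(92.5620464437951))
wrist (np.float64(-1.892132271825072), np.int64(213), np.float64(30.363142289406408), np.float64(93.99104991791108))
scene (np.float64(-1.9148428795991885), np.int64(53), np.float64(31.40558566916407), np.float64(92.84952827716975))
top (np.float64(-1.8982428737661923), np.int64(38), np.float64(32.82072241966803), np.float64(91.38317252990444))
```

Request:
play_rows:
  series:
    - [[0.001,0.03,-0.001],0,1]
    - [[0.001,0.05,-0.001],0,1]
    - [[0.001,0.058,-0.001],0,1]
    - [[0.001,0.058,-0.001],0,1]
    - [[0.001,0.058,-0.001],0,1]

```text
clock: 2.35
eef_pos: [560.9, 72.3, 78.6]
eef_rot: [-1.572, -0.001, 0.002]
wrist_force: [-0.2, -1.3, -0.2]
finger_gap: 0.8
```

```bash
python3 - <<'E'
from h import *
p=manip.camera_params("top")
c=np.array([(245,62),(552,82),(533,438),(217,418)])/4.8+[175,150]
X=ray(p,c,17);print(X)
for a,b in((3,0),(2,1)): d=X[b]-X[a];print("long edge",np.hypot(*d),np.arctan2(d[1],d[0]))
for a,b in((1,0),(2,3)): d=X[b]-X[a];print("short edge",np.hypot(*d),np.arctan2(d[1],d[0])-np.pi/2)
# pointer stroke/bracket crop in scene1, magnified
im=cv2.imread("pics/wrist1.png")
for n in("top","scene"):
    j=cv2.imread(f"pics/{n}0.png")[:,:,::-1].copy();h=hsv(j).astype(int);q=manip.camera_params(n)
    w=blob((h[:,:,0]>50)&(h[:,:,0]<70)&(h[:,:,2]>130)&(h[:,:,1]>100),proj(q,(621,13,70))[0],9);Y=ray(q,w,70)-[511.3,20.2];print(n,Y.mean(0)+[511.3,20.2],Y.min(0),Y.max(0),np.arctan2(*Y.mean(0)[::-1]))
print(manip.read_state()["eef_pos"])
E
```

```text
[[629.5706343  111.25952112]
 [619.04824866 -87.05395774]
 [390.58989926 -75.55123081]
 [400.38960516 122.95329984]]
long edge 229.47916806352342 -0.05097998929894766
long edge 228.74774345764462 -0.05030685771312727
short edge 198.59243816818307 -0.05300964818860887
short edge 198.74627775605632 -0.04932762150758285
top [619.37470378  13.86471602] [100.81790031 -14.2867824 ] [116.23516379   3.61510985] -0.0585524841231806
scene [616.69112404  15.92763643] [ 96.61107549 -10.91164381] [115.02591979   2.93715824] -0.04051598835705015
[560.90457569  72.31814155  78.63675251]
```

Request:
play_rows:
  series:
    - [[-0.005,0.001,0],0,1]
    - [[-0.012,0.001,0],0,1]
    - [[-0.021,0.001,0],0,1]
    - [[-0.032,0.001,0],0,1]
    - [[-0.044,0.001,0],0,1]
    - [[-0.056,0.001,0],0,1]
    - [[-0.067,0.001,0],0,1]
    - [[-0.065,0.001,0],0,1]
    - [[-0.06,-0.02,0],0,1]
    - [[-0.04,-0.05,0],0,1]
    - [[0,-0.06,0],0,1]

```text
clock: 3.45
eef_pos: [561.9, 72.6, 142.2]
eef_rot: [-1.571, -0.005, 0.002]
wrist_force: [-0.0, 0.4, 0.9]
finger_gap: 0.3
```

```bash
sed -i 's/^PTR=.*/PTR=-0.051/' h.py; cat > meas.py <<'E'
from h import *
import sys
AX=np.array([511.3,20.2])
def meas(n="wrist",save=None):
    c=manip.read_state()["clock"]; p=manip.camera_params(n); im=manip.camera(n)
    if save: cv2.imwrite(f"pics/{save}.png",im[:,:,::-1])
    return (round(float(c),3),)+tuple(np.round(angle(n,im,p,AX),3).tolist())
if __name__=="__main__":
    k=int(sys.argv[1])
    for i in range(k): print(meas("wrist",f"{sys.argv[2]}_{i}"))
    print(meas("scene",sys.argv[2]+"_s"), manip.read_state()["eef_pos"])
E
python3 meas.py 6 f
```

```text
(3.45, 0.231, 367.0, 30.142, 93.803)
(3.5, 0.348, 371.0, 30.117, 93.856)
(3.55, 0.464, 312.0, 30.06, 85.479)
(3.6, 0.581, 286.0, 30.142, 77.916)
(3.65, 0.696, 291.0, 30.129, 81.591)
(3.7, 0.812, 328.0, 30.541, 89.215)
(3.75, -2.43, 4.0, 59.781, 76.63) [559.93009671  72.39413996 138.1547155 ]
```

The disc is spinning at about 2.33 rad/s and has passed the pointer untouched. Next I go to hover over the brake spot.

Request:
play_rows:
  series:
    - [[0.013,0,-0.013],0,1]
    - [[0.026,0.03,-0.025],0,1]
    - [[0.026,0.05,-0.025],0,1]
    - [[0.026,0.06,-0.025],0,1]
    - [[0.026,0.062,-0.025],0,1]
    - [[0.026,0.062,-0.025],0,1]
    - [[0.026,0.062,-0.025],0,1]

```text
clock: 4.5
eef_pos: [586.4, 47.6, 77.4]
eef_rot: [-1.572, -0.002, 0.002]
wrist_force: [0.0, -0.1, 0.6]
finger_gap: 0.4
```

```bash
python3 meas.py 5 g
```

```text
(4.5, 2.55, 873.0, 30.019, 86.526)
(4.55, 2.654, 793.0, 30.045, 80.206)
(4.6, 2.757, 737.0, 30.006, 75.738)
(4.65, 2.859, 691.0, 30.053, 72.568)
(4.7, 2.961, 660.0, 30.093, 70.134)
(4.75, -0.109, 2.0, 45.665, 49.969) [586.07207819  47.44122694  76.50629968]
```

View pics/g_4.png

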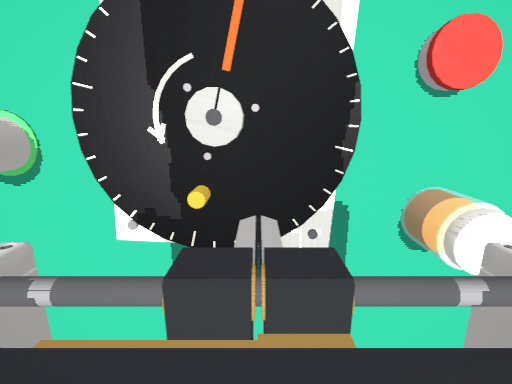

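The line points away at (232,35), the fingertips are over the rim at (258,235), and the peg at (198,198) passes well inside them. The fits put the disc at about 2.05 rad/s. I'll let it run on and measure the decay.

Request:
play_rows:
  series:
    - [[0,0,0],0,1]
    - [[0,0,0],0,1]
    - [[0,0,0],0,1]
    - [[0,0,0],0,1]
    - [[0,0,0],0,1]
    - [[0,0,0],0,1]
    - [[0,0,0],0,1]
    - [[0,0,0],0,1]

```text
clock: 5.6
eef_pos: [586.1, 47.4, 76.5]
eef_rot: [-1.572, -0.001, 0.002]
wrist_force: [-0.6, -0.3, -0.1]
finger_gap: 0.4
```

```bash
python3 meas.py 6 i
```

```text
(5.6, -1.586, 442.0, 30.17, 93.939)
(5.65, -1.495, 446.0, 30.177, 93.977)
(5.7, -1.405, 449.0, 30.053, 93.921)
(5.75, -1.314, 403.0, 30.157, 93.826)
(5.8, -1.225, 408.0, 30.012, 93.934)
(5.85, -1.136, 414.0, 30.012, 93.971)
(5.9, -1.049, 48.0, 35.702, 92.921) [586.09847696  47.42772717  76.51705085]
```

Request:
play_rows:
  series:
    - [[0,0.002,0],0,1]
    - [[0,0.004,0],0,1]
    - [[0,0.004,0],0,1]
    - [[0,0.004,0],0,1]
    - [[0,0.004,0],0,1]
    - [[0,0.004,0],0,1]
    - [[0,0.004,0],0,1]
    - [[0,0.004,0],0,1]
    - [[0,0.004,0],0,1]
    - [[0,0.004,0],0,1]
    - [[0,0.004,0],0,1]
    - [[0,0.004,0],0,1]
    - [[0,0.004,0],0,1]
    - [[0,0.004,0],0,1]
    - [[0,0.004,0],0,1]
    - [[0,0.004,0],0,1]
    - [[0,0.004,0],0,1]
    - [[0,0.004,0],0,1]
    - [[0,0.004,0],0,1]
    - [[0,0.004,0],0,1]

```text
clock: 7.95
eef_pos: [586.1, 47.4, 72.5]
eef_rot: [-1.572, -0.001, 0.002]
wrist_force: [-0.4, -1.0, -1.0]
finger_gap: 0.6
```

```bash
python3 meas.py 4 j; python3 - <<'E'
from h import *
print(manip.read_state()["wrist_force"])
E
```

```text
(7.95, 2.154, 940.0, 30.09, 93.923)
(8.0, 2.222, 964.0, 30.127, 93.882)
(8.05, 2.29, 992.0, 30.127, 93.969)
(8.1, 2.357, 1020.0, 30.051, 93.902)
(8.15, -0.775, 1.0, 52.418, 52.418) [586.11381901  47.4488978   72.52406186]
[ 0.04768216 -0.21924452 -0.45553307]
```

Request:
play_rows:
  series:
    - [[0,0,0],0,1]
    - [[0,0,0],0,1]
    - [[0,0,0],0,1]
    - [[0,0,0],0,1]
    - [[0,0,0],0,1]
    - [[0,0,0],0,1]
    - [[0,0,0],0,1]
    - [[0,0,0],0,1]
    - [[0,0,0],0,1]
    - [[0,0,0],0,1]
    - [[0,0,0],0,1]
    - [[0,0,0],0,1]
    - [[0,0,0],0,1]
    - [[0,0,0],0,1]
    - [[0,0,0],0,1]
    - [[0,0,0],0,1]
    - [[0,0,0],0,1]
    - [[0,0,0],0,1]
    - [[0,0,0],0,1]
    - [[0,0,0],0,1]

```text
clock: 10.2
eef_pos: [586.1, 47.4, 72.5]
eef_rot: [-1.572, -0.001, 0.002]
wrist_force: [-0.4, 0.1, -0.2]
finger_gap: 0.2
```

```bash
python3 meas.py 5 k; python3 - <<'E'
from h import *
s=manip.read_state();print(s["clock"],s["eef_pos"],s["wrist_force"])
E
```

```text
(10.2, -1.45, 403.0, 30.002, 93.998)
(10.25, -1.4, 373.0, 30.002, 93.923)
(10.3, -1.348, 374.0, 30.002, 93.84)
(10.35, -1.298, 397.0, 30.004, 93.919)
(10.4, -1.248, 390.0, 30.004, 93.939)
(10.45, -1.205, 52.0, 31.441, 93.323) [586.0753021   47.40968048  72.49752179]
10.5 [586.0753021   47.40968048  72.49752179] [-0.32759694  0.32181504 -0.15982224]
```

Request:
play_rows:
  series:
    - [[0,-0.005,0],0,1]

```text
clock: 10.6
eef_pos: [585.8, 47.4, 77.1]
eef_rot: [-1.572, 0.001, 0.002]
wrist_force: [0.6, -0.4, 0.4]
finger_gap: 0.6
```

Request:
play_rows:
  series:
    - [[0,0,0],0,1]

```text
clock: 10.7
eef_pos: [586.2, 47.4, 78.0]
eef_rot: [-1.572, -0.001, 0.002]
wrist_force: [0.1, 1.4, 0.1]
finger_gap: 0.6
```

Request:
play_rows:
  series:
    - [[0,0.003,0],0,1]
    - [[0,0.0055,0],0,1]
    - [[0,0.0055,0],0,1]
    - [[0,0.0055,0],0,1]
    - [[0,0.0055,0],0,1]

```text
clock: 11.2
eef_pos: [586.1, 47.4, 72.4]
eef_rot: [-1.572, -0.001, 0.002]
wrist_force: [0.1, -0.3, 0.1]
finger_gap: 0.2
```

```bash
python3 meas.py 3 l; python3 - <<'E'
from h import *
s=manip.read_state();print(s["clock"],s["eef_pos"],s["wrist_force"])
E
```

```text
(11.2, -0.491, 624.0, 30.035, 93.962)
(11.25, -0.448, 639.0, 30.018, 93.948)
(11.3, -0.403, 660.0, 30.026, 93.782)
(11.35, -0.347, 8.0, 65.817, 76.571) [586.16745967  47.42618015  72.50952792]
11.4 [586.16745967  47.42618015  72.50952792] [1.55070523 0.51055229 0.46663172]
```

Request:
play_rows:
  series:
    - [[0,0,0],0,1]
    - [[0,0,0],0,1]
    - [[0,0,0],0,1]
    - [[0,0.004,0],0,1]
    - [[0,0.004,0],0,1]
    - [[0,0.004,0],0,1]

```text
clock: 12.0
eef_pos: [586.7, 47.2, 70.1]
eef_rot: [-1.572, -0.002, 0.002]
wrist_force: [-6.5, -1.2, 16.6]
finger_gap: 0.4
```

```bash
python3 meas.py 3 m; python3 - <<'E'
from h import *
s=manip.read_state();print(s["clock"],s["eef_pos"],s["wrist_force"])
im=manip.camera("scene")[:,:,::-1]; a=cv2.resize(im[150:250,210:310],(400,400),interpolation=cv2.INTER_CUBIC)
w=cv2.imread("pics/m_2.png");cv2.imwrite("pics/end.png",cv2.hconcat([a,cv2.resize(w[:300],(400,400))]))
E
```

```text
(12.0, -0.007, 689.0, 30.245, 89.768)
(12.05, -0.007, 689.0, 30.243, 89.767)
(12.1, -0.007, 689.0, 30.243, 89.766)
(12.15, nan, 0.0, 0.0, 0.0) [586.715567    47.17946473  70.12062418]
12.2 [586.715567    47.17946473  70.12062418] [-5.48907941 -2.57337602 17.01734494]
  return _methods._mean(a, axis=axis, dtype=dtype,
  ret = um.true_divide(
```

View pics/end.png

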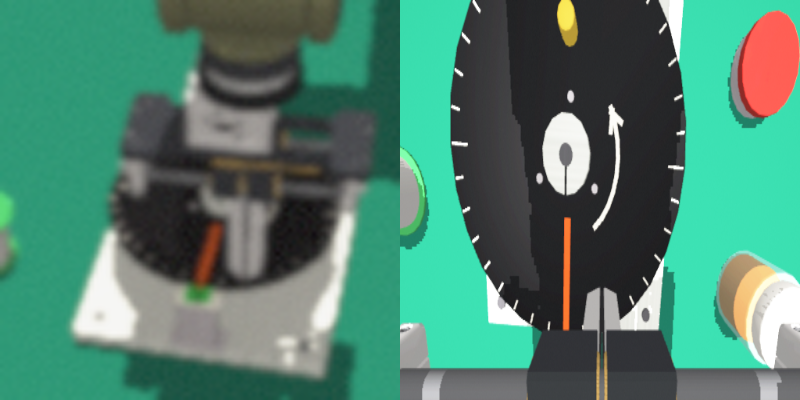

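The disc is at rest, held by the fingertip. The scene view shows the line's end at (205,280) running into the green band at (198,292). The wrist view gives -0.007 rad in three readings.

```bash
python3 -c "
from cell import manip
print(manip.sign_off())"
```

```text
the job is handed in; nothing more can be done
None
```

The disc stopped at the first try with the orange line about 0.6 mm short of the pointer, well inside the 10 mm band. The fingertip was still holding it when I handed in at about 12.2 s.

- **Flick:** I pushed the yellow peg with the shut fingertips, which set the disc running counter-clockwise at about 2.3 rad/s. The peg was left alone after that.
- **Free passes:** The line ran past the pointer twice untouched while I measured how fast the disc slowed.
- **Brake:** On the third pass, at about 0.87 rad/s, I pressed the fingertip on the clear outer part of the face.

**Last checks**
- **Line position:** Three wrist-camera readings all gave -0.007 rad, with the disc at rest.
- **Scene camera:** By eye the line's end runs into the green band. The arm hid too much of the line for a number from this camera.
- **Pointer direction:** I took it from the plate edges (-0.051 rad). The green band gave -0.04 to -0.06 rad depending on the camera, so the stop is uncertain by about 1 mm.
- **Forces:** The fingertip presses with about 17 N, and the sideways force at the wrist is about 6 N.
- **Jig and bench:** I saw no shift in the last pictures, but I did not measure the jig or the other items again after braking.

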